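Clear the tins off the tool box and angle the long trowel out

TASK

Clear the two sample tins off the wooden box, setting each gently and upright in the nest of its tag's colour (green tag in the green nest, red tag in the red nest). Then take the orange-handled trowel, which is longer than the opening in the box's cover, by its handle, angle it out through that opening and finish still holding it in the gripper, motionless, with the whole trowel at least 5 cm above the top of the box and touching nothing else. Leave the phone, the pen cup and the loose truffle where they are.

Things in the scene. Friction and masses are not known exactly. Their poses are not given: they have to be found in the camera images.
- box: shallow wooden tool box fixed to the counter, 320 mm along its x, 210 along its y, 68 mm high; origin at the centre of its underside, x pointing roughly away from the robot (yaw within 0.3 rad). Walls 10 mm thick; inside 300 x 190 mm and 50 mm deep, floor top 10 mm above the counter. A fixed 8 mm cover (underside 60, top 68 mm above the counter) closes it but for one opening
- opening (a point): centre of the one opening in the box's cover, level with the cover's top; axes as the box's, at box x +60 mm, y 0. The opening is 130 mm along x (box x -5 to +125) by 170 mm along y (box y -85 to +85). The board on the robot's side of it (box x -160 to -5) carries the tins at the start
- trowel: rigid truffle trowel, 235 mm long, about 120 g, flat on the box's floor roughly along the box's x. Origin on its underside, at mid-length: x runs from blade tip (-117.5 mm) to handle butt (+117.5), z up. Orange handle 24 mm wide, 24 thick, from x +2.5 to +117.5 mm, the only part showing in the opening. Centre of mass in the handle, about 22 mm from the origin
- trowel_butt (a point): middle of the end face of the trowel's handle, 12 mm above its underside; at the start in the opening, 16 to 40 mm short of the opening's far edge
- trowel_tip (a point): tip of the trowel's blade, 2.5 mm above its underside; starts hidden under the cover board. Flat steel blade 42 mm wide, 5 mm thick, trowel x -117.5 to -35 mm; steel neck 10 mm wide, 8 mm thick, x -36 to +4 mm; undersides of blade, neck and handle flush
- tin_green: sealed round aluminium sample tin, 52 mm diameter, 55 mm tall, about 150 g, with a round green tag on its lid; origin at the centre of its underside, z up. It starts upright on the box's cover board, beside the opening; which tin is on which side varies
- tin_red: sealed round aluminium sample tin, 52 mm diameter, 55 mm tall, about 150 g, with a round red tag on its lid; origin at the centre of its underside, z up. It starts upright on the box's cover board, beside the opening; which tin is on which side varies
- nest_green: green sorting nest fixed to the counter: a square tray 102 mm outside, 90 mm inside, inner floor 6 mm above the counter, walls 6 mm thick up to 18 mm above the counter, green walls and floor; origin at the centre of its underside. The nests' places and sides vary
- nest_red: red sorting nest fixed to the counter: a square tray 102 mm outside, 90 mm inside, inner floor 6 mm above the counter, walls 6 mm thick up to 18 mm above the counter, red walls and floor; origin at the centre of its underside. The nests' places and sides vary
- phone: black mobile phone lying on the counter, 150 x 74 x 9 mm, long along its x, origin at the centre of its underside; leave it alone
- pen_cup: red cup of pens on the counter, 72 mm diameter, 95 mm tall, pens up to 145 mm; origin at the centre of its underside; leave it alone
- truffle: one loose lumpy tan truffle on the counter, about 65 mm across and 55 mm tall; origin at the centre of its underside; leave it alone

How it is judged (in metres and radians):
On the way, in this order (a step that is already met when the one before it is completed fails the run):
1. both tins stand released in the nests of their colours, the trowel's blade still in the box (horizontal distance between tin_green and nest_green below 0.03 m and z of tin_green in the frame of nest_green below 0.011 m and angle between each of tin_green, tin_red's own z axis and vertical below 0.15 rad and contact force between each of tin_green, tin_red and the fingers below 0.05 N and horizontal distance between tin_red and nest_red below 0.03 m and z of tin_red in the frame of nest_red below 0.011 m and z of trowel_tip in the frame of box below 0.06 m), for 0.2 s.
2. the trowel is out through the opening, both ends above the box's top (z of each of trowel_tip, trowel_butt in the frame of box above 0.075 m), for 0.1 s.
At the end, for the whole second after the job is handed in: Each tin stands upright (within 0.15 rad), released, on the floor of the nest of its tag's colour (within 30 mm of its centre); the trowel is held still by the fingers with both ends more than 40 mm above the box's top, touching nothing else (horizontal distance between tin_green and nest_green below 0.03 m and z of tin_green in the frame of nest_green below 0.011 m and angle between each of tin_green, tin_red's own z axis and vertical below 0.15 rad and contact force between each of tin_green, tin_red and the fingers below 0.05 N and horizontal distance between tin_red and nest_red below 0.03 m and z of tin_red in the frame of nest_red below 0.011 m and z of each of trowel_tip, trowel_butt in the frame of box above 0.108 m and contact force between trowel and the fingers above 1 N and linear speed of trowel below 0.03 m/s and angular speed of trowel below 0.3 rad/s and contact force between trowel and box below 0.05 N and contact force between trowel and tin_green below 0.05 N and contact force between trowel and tin_red below 0.05 N and contact force between trowel and pen_cup below 0.05 N and contact force between trowel and phone below 0.05 N and contact force between trowel and truffle below 0.05 N); the arm keeps its last pose, push and grip.
It fails at once if the phone, the pen cup or the truffle is moved more than 30 mm (distance of any of phone, pen_cup, truffle from where it was at the start of the episode above 0.03 m).
It fails at once if a tin is dropped or rammed into a nest or onto the box (more than 45 N) (contact force between any of tin_green, tin_red and nest_green above 45 N or contact force between any of tin_green, tin_red and nest_red above 45 N or contact force between any of tin_green, tin_red and box above 45 N).
It also fails if it takes over 67 s, if anything falls off the work surface, if the arm or the gripper's body presses on something with over 40 N, if the wrist force passes 120 N, or if a joint passes its speed limit or range.

ROBOT

A 6-joint arm with a two-finger parallel gripper is mounted at the origin on the work surface. World frame = base frame: x ahead of the robot, y to its left, z up, the work surface at z = 0. Lengths are in m, angles in degrees, forces in N, time in s.
With the tool pointing down it reaches from about 0.275 to 0.75 m from the base axis. Payload 10.2 kg.
Tool frame: the origin (TCP) lies on the centre line of the jaws, within the pads' length; the fingertips stand arm.tip_extent ahead of it and the grasp point (between the pads) lies 3 mm ahead of it (arm.tip_extent is the distance from the TCP to the fingertips, in m); z points along the fingers, y is the line along which they close (so a half turn about z gives the same grasp; the last joint's range is limited). The gripper opens to 88 mm and grips with 3 to 60 N. Pads are 18 mm wide; open, the fingers measure 123 mm over their backs; the gripper's body (75 mm by 187 mm) begins 45 mm behind the grasp point.
Start: joints at [-75.825, 17.928, 85.812, -0, 76.261, -12.8], TCP at [0.238, -0.468, 0.23] pointing down, gripper open.
Joint ranges: [-168.41, 168.41], [-55.51, 124.54], [10.69, 146.95], [-70.63, 250.63], [1, 178], [-165.06, 165.06]. Speed limits (degrees/s): [136.94, 136.94, 172.46, 180, 180, 180].

INTERFACE

Orientations are given as [roll, pitch, yaw] about the fixed x, y, z axes, in that order (R = Rz(yaw) Ry(pitch) Rx(roll)).
In Python, from workcell import readout, viewer, arm gives the robot as it stands.
- The arm moves only by the tool play_rows, never from a script. Its argument "steps" is one flat list of numbers, 4 for each row, row after row: the shift along the tool's x, y, z in mm, then the turn about the tool's z in rad. A call has 1 to 10 rows; each row is the pose to reach, as a shift and turn from the pose commanded when the call began, along the tool's axes at that moment; what a row does not reach only later rows make up. A row lasts 1/10 s, in which the tool goes at most 50 mm and 8.59 degrees, less where a joint would pass 70% of its speed; a pose out of reach is approached as far as the arm can. A call with a gripper value outside its range is refused whole. "gripper" is the opening, from 0 (shut) to 1 (fully open), set as the call begins (left out, the last holds). The fingers move at their own pace and stop on an object; "grip_force" is the grip in N (left out, the last holds). Time passes only in rows, so rows that repeat a pose let the fingers close. It gives the time, the measured TCP pose, the force, the opening and the grip force at its end, in the units of the state.
- readout.observe(): the state, without advancing time (a new reading comes with each control period).
- viewer.read_camera(name): name is "scene" or "top"; returns the picture (384x512x3 uint8, red, green, blue); there is no depth.
- viewer.get_calibration(name): a dict with "intrinsics" (3x3 intrinsics, pixels), "T" (4x4, takes a point from camera to world coordinates). Camera axes: x right, y down, z forward; pixel columns grow to the right and rows downward; lengths in m; the calibration is good to about 2 mm. A picture is of the moment at which its call begins. get_calibration takes no time and is no camera call.
- arm.close_job(): hands the job in; it is judged then, once.
The state is a dict: "clock": time; "qpos": joint angles; "qd": joint speeds; "effort": joint torques, N m; "ee_pos": TCP position; "ee_rot": TCP orientation; "wrist_force": force on the tool from outside, world axes, zero at the start; "moment": the same for the moment, N m; "grip_width": finger opening in m; "gripper_force": force on a finger pad.
Only numpy, scipy, OpenCV 4.12 (cv2) and the standard library are available. Lean on these libraries where they do the work, as an engineer would, in place of code of your own. Each camera call takes 0.05 s, during which the arm holds its last target. There are 200 camera calls.

## Working session

There is one attempt and no reset: what is moved stays moved. The work goes in short steps, Python scripts to look and compute and a tool call to move; the robot and the scene stay as the last step left them, time stands still between calls to the robot, and variables do not carry over. Pictures are saved under pics/ and viewed, at most 10 in all, crops included, and the job is handed in when it is done.

Besides the shell and the picture viewer there is one more tool, called after ">>>" as name(argument=value, ...), one argument or row to a line, values as JSON. play_rows: Moves the arm, as the interface text tells. Its arguments: {"type":"object","properties":{"steps":{"type":"array","items":{"type":"number"}},"gripper":{"type":"number"},"grip_force":{"type":"number"}},"required":["steps"]}

```bash
mkdir -p pics; ls; python3 - <<'E'
from workcell import readout, viewer, arm
import cv2
for n in("scene","top"):
    im=viewer.read_camera(n); cv2.imwrite(f"pics/{n}0.png",cv2.resize(im[:,:,::-1],(800,600),interpolation=cv2.INTER_CUBIC))
    cv2.imwrite(f"/tmp/{n}0.png",im[:,:,::-1])
    c=viewer.get_calibration(n);print(n,c["intrinsics"].round(1).tolist(),c["T"].round(4).tolist())
print(readout.observe(),arm.tip_extent)
E
```

```text
pics
scene [[354.0, 0.0, 250.0], [0.0, 354.0, 183.9], [0.0, 0.0, 1.0]] [[-0.1704, 0.81, -0.5611, 1.1319], [0.9853, 0.1328, -0.1075, 0.1346], [-0.0126, -0.5712, -0.8207, 0.9307], [0.0, 0.0, 0.0, 1.0]]
top [[480.2, 0.0, 250.8], [0.0, 480.2, 193.0], [0.0, 0.0, 1.0]] [[0.02, -0.9945, 0.1028, 0.4191], [-0.9994, -0.0227, -0.0255, 0.0544], [0.0277, -0.1022, -0.9944, 1.3635], [0.0, 0.0, 0.0, 1.0]]
{'clock': 0.1, 'qpos': array([-7.58252143e+01,  1.79576363e+01,  8.58486096e+01, -6.86322702e-04,
        7.62605069e+01, -1.27995301e+01]), 'qd': array([ 0.01679988,  0.00687718, -0.16248542,  0.15278932, -0.06797112,
        0.06300834]), 'effort': array([ 1.28513009e-03, -4.02815902e+01, -2.52645439e+01,  6.95316377e-02,
        3.42217844e-02, -6.40844314e-05]), 'ee_pos': array([ 0.23806846, -0.46766862,  0.22901269]), 'ee_rot': array([-1.79934758e+02, -1.41384960e-02,  2.69744711e+01]), 'wrist_force': array([-0.29153907, -0.34353396,  0.32655704]), 'moment': array([ 0.02051364, -0.00583054,  0.00461924]), 'gripper_force': 0.0, 'grip_width': 0.08805151969106031} 0.022
```

View pics/top0.png

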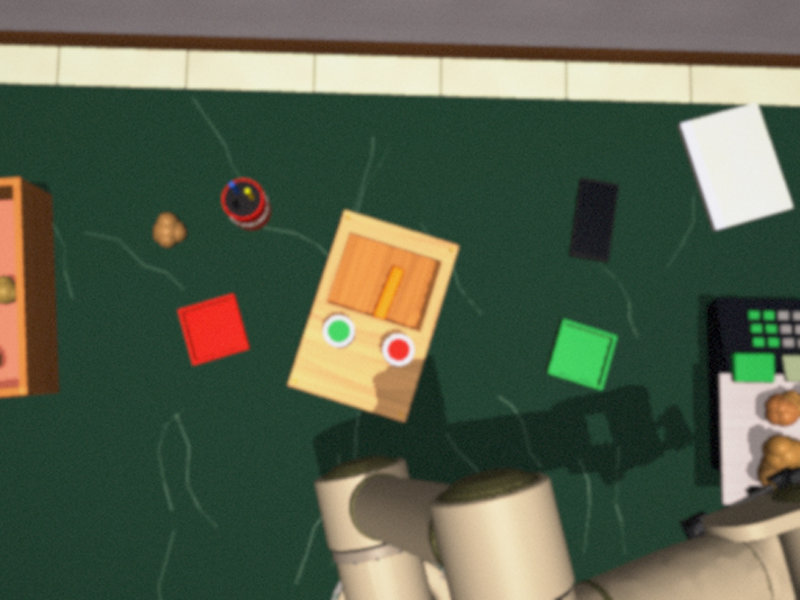

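View pics/scene0.png

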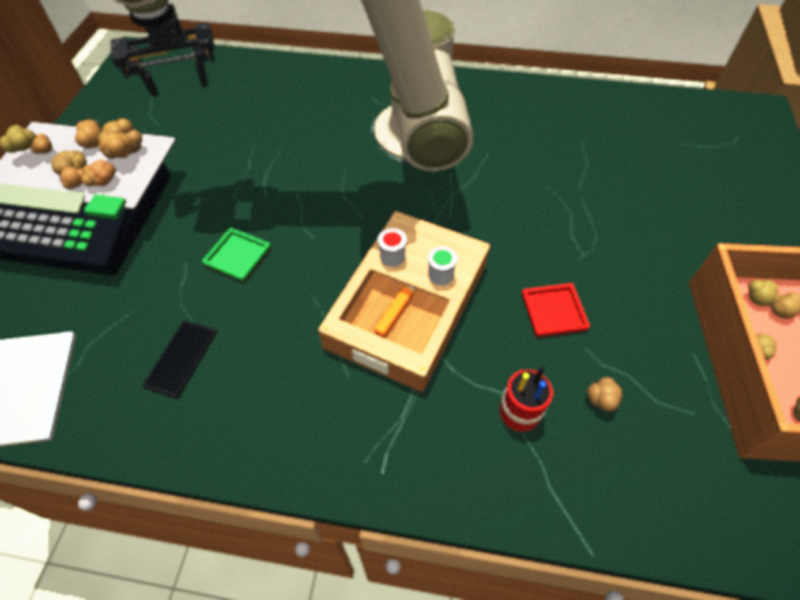

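The top view shows the box with corners at about (344,210), (459,244), (405,421) and (288,385). The green tin is at (339,330), the red tin at (399,349), the red nest at (213,329) and the green nest at (582,353). The trowel handle runs from (398,267) to (383,318). The scene view agrees with this layout.

```bash
cat > h.py <<'E'
import numpy as np, cv2
from workcell import readout, viewer, arm
def pt(name,u,v,z):
    c=viewer.get_calibration(name);K=c["intrinsics"];T=c["T"]
    d=T[:3,:3]@np.linalg.solve(K,[u,v,1]);o=T[:3,3];return o+d*(z-o[2])/d[2]
def blobs(im,col,n=4):
    h=cv2.cvtColor(im,cv2.COLOR_BGR2HSV)
    R={'g':[(50,75),],'r':[(0,5),(174,180)],'o':[(11,22)]}[col]
    m=sum(cv2.inRange(h,(a,190 if col!='g' else 150,110),(b,255,255)) for a,b in R)
    k,l,s,c=cv2.connectedComponentsWithStats(m)
    return [(s[i,4],c[i],s[i,:4],l==i) for i in np.argsort(-s[1:,4])[:n]+1]
E
python3 - <<'E'
from h import *
f=lambda x:(x+.5)*.64-.5
for n in("top","scene"):
    im=cv2.imread(f"/tmp/{n}0.png")
    for c in 'gr':
        for a,p,b,_ in blobs(im,c,5):
            print(n,c,a,p.round(1),b,"z0.018",pt(n,*p,.012).round(4)[:2],"z.123",pt(n,*p,.123).round(4)[:2])
P=np.array([pt("top",f(x),f(y),.068)[:2] for x,y in[(344,210),(459,244),(405,421),(288,385)]])
print(P.round(4),np.linalg.norm(np.diff(P,axis=0,append=P[:1]),axis=1),P.mean(0))
print("handle",[pt("top",f(x),f(y),.034)[:2].round(4) for x,y in[(397,266),(383,318)]])
im=cv2.imread("/tmp/top0.png")[125:275,175:305]
cv2.imwrite("pics/crop.png",cv2.resize(im,(520,600),interpolation=cv2.INTER_CUBIC))
E
```

```text
top g 1423 [372.5 226.5] [350 204  46  46] z0.018 [ 0.4713 -0.3266] z.123 [ 0.467  -0.2953]
top g 440 [482.4 234.1] [470 226  26  18] z0.018 [ 0.4563 -0.6412] z.123 [ 0.4532 -0.5841]
top g 93 [216.3 211.4] [211 206  11  11] z0.018 [0.5046 0.1158] z.123 [0.4976 0.1107]
top g 43 [491.6 201.5] [488 199   8   6] z0.018 [ 0.5502 -0.6708] z.123 [ 0.5394 -0.6112]
top g 43 [485.3 218.4] [482 216   8   6] z0.018 [ 0.5011 -0.6509] z.123 [ 0.4944 -0.593 ]
top r 1401 [136.2 210.4] [114 188  45  46] z0.018 [0.5025 0.3399] z.123 [0.4957 0.3164]
top r 87 [254.7 223.4] [250 218  11  11] z0.018 [0.4731 0.0071] z.123 [0.4687 0.011 ]
top r 85 [161.9 135.5] [150 124  19  18] z0.018 [0.7177 0.2766] z.123 [0.6932 0.2583]
top r 29 [143.7 129. ] [142 121   7  17] z0.018 [0.7351 0.329 ] z.123 [0.7092 0.3065]
top r 21 [162.9 118. ] [157 115  11   8] z0.018 [0.7689 0.2758] z.123 [0.7402 0.2576]
scene g 856 [150.6 161.6] [129 146  44  33] z0.018 [ 0.4684 -0.3272] z.123 [ 0.5486 -0.2714]
scene g 230 [ 66.3 131.5] [ 54 125  25  13] z0.018 [ 0.3857 -0.6696] z.123 [ 0.4759 -0.5724]
scene g 61 [282.8 164.3] [278 161  10   8] z0.018 [0.4094 0.107 ] z.123 [0.4967 0.1103]
scene g 60 [ 50.8 149.3] [ 44 147  15   6] z0.018 [ 0.4722 -0.6837] z.123 [ 0.5519 -0.5849]
scene g 60 [ 48.  156.4] [ 41 154  15   6] z0.018 [ 0.5027 -0.6778] z.123 [ 0.5787 -0.5797]
scene r 1051 [354.8 197.8] [334 181  43  34] z0.018 [0.5029 0.34  ] z.123 [0.5789 0.3152]
scene r 225 [336.6 257.3] [324 237  30  31] z0.018 [0.7081 0.2915] z.123 [0.7593 0.2725]
scene r 50 [250.5 152.6] [246 150  10   7] z0.018 [ 0.3772 -0.0061] z.123 [0.4684 0.0109]
scene r 35 [331.8 271.9] [326 269  15   6] z0.018 [0.7524 0.2803] z.123 [0.7983 0.2627]
[[ 0.7131  0.109 ]
 [ 0.6577 -0.0941]
 [ 0.3488 -0.0049]
 [ 0.406   0.1965]] [0.21048969 0.32154817 0.20933483 0.31936955] [0.53138535 0.05164002]
handle [array([0.6212, 0.0129]), array([0.5273, 0.036 ])]
```

View pics/crop.png

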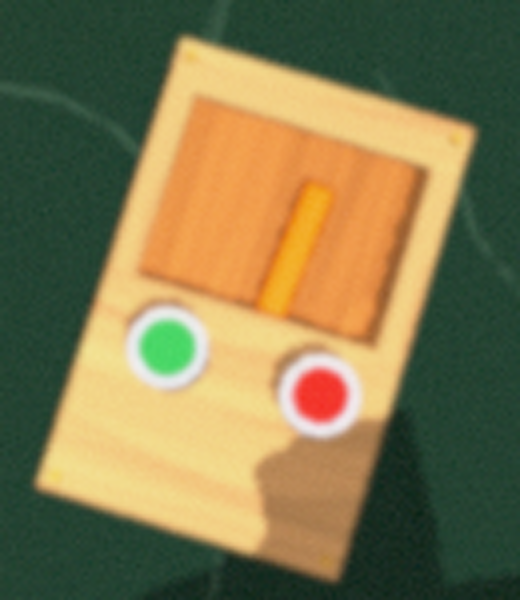

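The two cameras agree to about 1 mm. In world coordinates:
- **Tins:** green (0.497, 0.1105), red (0.4685, 0.011)
- **Nests:** green (0.470, -0.327), red (0.503, 0.340)
- **Box:** centre (0.531, 0.052), yaw about -16°. The sides measure 210 and 320 mm, as specified.

I'll start with the green tin.

>>> play_rows(
  steps=[10,-8,0,0.05,40,-32,0,0.1,80,-65,0,0.15,120,-97,0,0.2,160,-129,0,0.25,200,-161,0,0.3,240,-194,0,0.35,280,-226,0,0.4,320,-258,0,0.44,355,-286,0,0.471],
  gripper=1,
)

```text
clock: 1.1
ee_pos: [0.4232, -0.0541, 0.2295]
ee_rot: [180.0, -0.0, -0.1]
wrist_force: [0.5, -0.8, 0.1]
grip_width: 0.0883
gripper_force: 0.0
```

>>> play_rows(
  steps=[18,-40,0,0,36,-80,0,0,54,-120,0,0,68,-152,0,0,72,-163,10,0,72,-163,40,0,72,-163,75,0,72,-163,105,0,72,-163,122,0,72,-163,124,0],
)

```text
clock: 2.1
ee_pos: [0.4933, 0.1061, 0.1031]
ee_rot: [180.0, 0.3, -0.1]
wrist_force: [0.7, -0.9, 0.3]
grip_width: 0.0882
gripper_force: 0.0
```

>>> play_rows(
  steps=[0,0,0,0,0,0,0,0,0,0,0,0,0,0,0,0,0,0,0,0,0,0,0,0,0,0,0,0],
  gripper=0.5,
  grip_force=20,
)

```text
clock: 2.8
ee_pos: [0.4951, 0.1069, 0.106]
ee_rot: [-180.0, -0.1, -0.0]
wrist_force: [-0.8, 0.9, 5.0]
grip_width: 0.0513
gripper_force: 20.0
```

>>> play_rows(
  steps=[0,0,-10,0,0,0,-35,0,0,0,-65,0,0,10,-95,0,-1,30,-115,0,-3,60,-120,0,-5,95,-120,0,-8,135,-120,0,-10,175,-120,0,-13,215,-120,0],
)

```text
clock: 3.8
ee_pos: [0.4813, -0.1098, 0.2259]
ee_rot: [180.0, 0.0, -0.0]
wrist_force: [1.4, 0.4, -0.9]
grip_width: 0.0509
gripper_force: 20.0
```

>>> play_rows(
  steps=[-3,40,0,0,-5,80,0,0,-8,120,0,0,-10,155,0,0,-12,185,0,0,-13,205,0,0,-14,216,10,0,-14,219,30,0,-14,219,60,0,-14,219,85,0],
)

```text
clock: 4.8
ee_pos: [0.4673, -0.3264, 0.1386]
ee_rot: [-179.9, 0.1, 0.0]
wrist_force: [0.7, -0.1, -1.5]
grip_width: 0.0509
gripper_force: 20.0
```

```bash
python3 - <<'E'
from h import *
s=readout.observe();print(s["clock"],s["ee_pos"],s["wrist_force"],s["grip_width"],s["gripper_force"])
im=viewer.read_camera("scene");cv2.imwrite("pics/s1.png",cv2.resize(im[80:260,60:330,::-1],(800,533),interpolation=cv2.INTER_CUBIC))
E
```

```text
4.8 [ 0.46734862 -0.326407    0.13863624] [ 0.68975777 -0.09222674 -1.547877  ] 0.050941578112296465 19.999680519104004
```

View pics/s1.png

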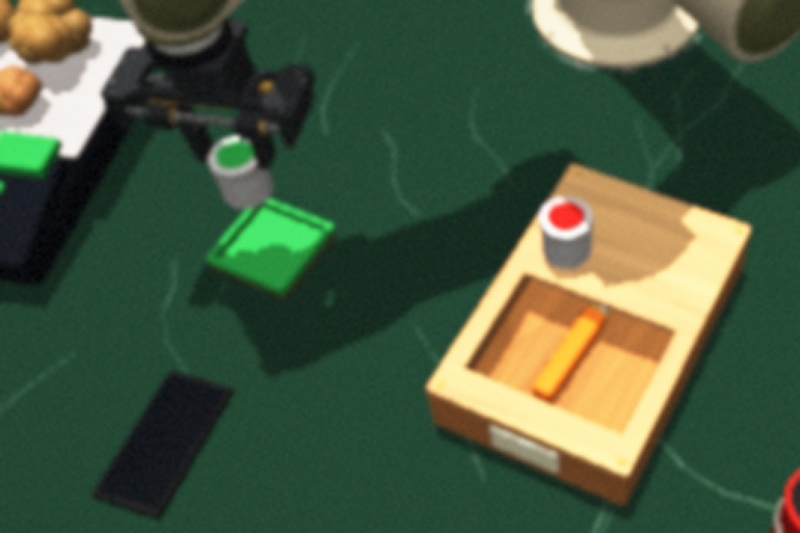

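The green tin is held upright over the green nest (tin at (240,170), nest at (270,245)). I'll lower it slowly now.

>>> play_rows(
  steps=[1,0,25,0,1,0,50,0,1,0,70,0,1,0,82,0,1,0,88,0,1,0,92,0,1,0,94,0,1,0,96,0,1,0,97,0,1,0,97,0],
)

```text
clock: 5.85
ee_pos: [0.469, -0.3274, 0.0441]
ee_rot: [180.0, -0.0, -0.0]
wrist_force: [-0.1, -0.1, 1.7]
grip_width: 0.051
gripper_force: 20.0
```

>>> play_rows(
  steps=[0,0,0,0,0,0,0,0,0,0,0,0,0,0,0,0,0,0,0,0,0,0,-5,0,0,0,-20,0,0,0,-45,0,0,0,-85,0,0,0,-125,0],
  gripper=1,
)

```text
clock: 6.85
ee_pos: [0.4686, -0.327, 0.1701]
ee_rot: [-180.0, 0.0, -0.0]
wrist_force: [-0.5, -0.9, 0.1]
grip_width: 0.0883
gripper_force: 0.0
```

>>> play_rows(
  steps=[0,-15,-30,0,0,-45,-48,0,0,-85,-58,0,0,-130,-60,0,0,-175,-60,0,0,-220,-60,0,0,-260,-60,0,0,-295,-60,0,0,-322,-60,0,0,-338,-60,0],
)

```text
clock: 7.85
ee_pos: [0.4686, 0.0127, 0.229]
ee_rot: [-180.0, -0.0, 0.1]
wrist_force: [0.1, 1.0, -1.1]
grip_width: 0.0882
gripper_force: 0.0
```

```bash
python3 - <<'E'
from h import *
s=readout.observe();print(s["clock"],s["ee_pos"],s["grip_width"])
im=viewer.read_camera("scene")[:,:,::-1].copy()
for c in 'gr':
    for a,p,b,_ in blobs(im,c,4): print(c,a,p.round(1),"z.061",pt("scene",*p,.061).round(4)[:2],"z.123",pt("scene",*p,.123).round(4)[:2])
cv2.imwrite("pics/s2.png",cv2.resize(im[80:260,60:330],(800,533),interpolation=cv2.INTER_CUBIC))
E
```

```text
7.85 [0.46858332 0.01268044 0.22902681] 0.08817125471205127
g 490 [152.2 164.3] z.061 [ 0.5134 -0.2941] z.123 [ 0.5575 -0.2636]
g 229 [ 66.3 131.4] z.061 [ 0.4254 -0.6266] z.123 [ 0.4758 -0.5723]
g 61 [ 48.1 156.3] z.061 [ 0.5361 -0.6342] z.123 [ 0.5786 -0.5794]
g 60 [ 50.8 149.3] z.061 [ 0.5074 -0.6401] z.123 [ 0.5519 -0.5849]
r 1050 [354.8 197.7] z.061 [0.5363 0.329 ] z.123 [0.5788 0.3152]
r 217 [336.9 257.1] z.061 [0.7298 0.2839] z.123 [0.7585 0.2733]
r 57 [250.7 152.8] z.061 [0.418  0.0022] z.123 [0.4689 0.0116]
r 27 [332.7 272. ] z.061 [0.7723 0.2747] z.123 [0.798  0.2647]
```

View pics/s2.png

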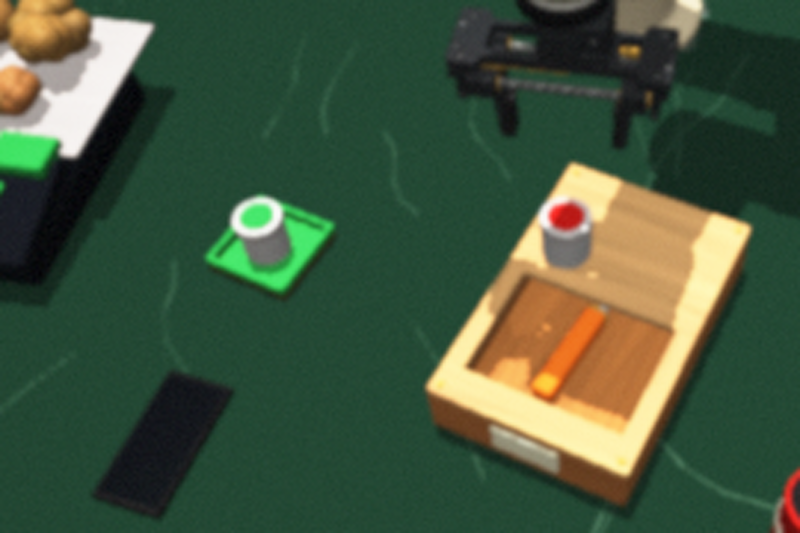

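The green tin stands upright, centred in the green nest (lid at (258,216)). The gripper is above the red tin.

>>> play_rows(
  steps=[0,1,15,0,0,1,45,0,0,1,80,0,0,1,108,0,0,1,121,0,0,1,124,0,0,1,124,0,0,1,124,0],
)

```text
clock: 8.7
ee_pos: [0.4694, 0.0094, 0.1055]
ee_rot: [180.0, -0.1, -0.0]
wrist_force: [1.6, 0.6, 0.8]
grip_width: 0.0884
gripper_force: 0.0
```

>>> play_rows(
  steps=[0,0,0,0,0,0,0,0,0,0,0,0,0,0,0,0,0,0,0,0,0,0,0,0,0,0,0,0],
  gripper=0.5,
  grip_force=20,
)

```text
clock: 9.4
ee_pos: [0.4689, 0.0099, 0.1046]
ee_rot: [-180.0, -0.0, -0.0]
wrist_force: [-0.0, 1.6, 2.0]
grip_width: 0.0514
gripper_force: 20.0
```

>>> play_rows(
  steps=[0,0,-10,0,0,0,-35,0,0,0,-65,0,1,-10,-95,0,3,-30,-115,0,6,-65,-120,0,10,-105,-120,0,14,-145,-120,0,18,-185,-120,0,22,-225,-120,0],
)

```text
clock: 10.4
ee_pos: [0.4907, 0.2363, 0.225]
ee_rot: [180.0, -0.0, -0.0]
wrist_force: [1.2, -0.4, -1.3]
grip_width: 0.0512
gripper_force: 20.0
```

>>> play_rows(
  steps=[4,-35,0,0,8,-70,0,0,11,-92,8,0,12,-103,25,0,12,-104,55,0,12,-104,90,0,12,-104,120,0,12,-104,145,0,12,-104,160,0,12,-104,168,0],
)

```text
clock: 11.4
ee_pos: [0.5021, 0.3376, 0.0544]
ee_rot: [179.9, 0.2, -0.0]
wrist_force: [-0.6, 0.2, -1.7]
grip_width: 0.0511
gripper_force: 20.0
```

>>> play_rows(
  steps=[0,0,5,0,0,0,8,0,0,0,10,0,0,0,12,0,0,0,13,0,0,0,14,0,0,0,14,0],
)

```text
clock: 12.1
ee_pos: [0.5031, 0.3388, 0.0427]
ee_rot: [-180.0, -0.0, -0.0]
wrist_force: [-0.7, -0.2, -0.8]
grip_width: 0.0512
gripper_force: 20.0
```

>>> play_rows(
  steps=[0,0,1,0,0,0,1,0,0,0,1,0,0,0,1,0],
)

```text
clock: 12.5
ee_pos: [0.5032, 0.3389, 0.0426]
ee_rot: [-180.0, -0.1, -0.0]
wrist_force: [-2.5, -2.2, 7.8]
grip_width: 0.0512
gripper_force: 20.0
```

>>> play_rows(
  steps=[0,0,0,0,0,0,0,0,0,0,0,0,0,0,0,0,0,0,0,0,0,0,-5,0,0,0,-20,0,0,0,-45,0,0,0,-85,0,0,0,-125,0],
  gripper=1,
)

```text
clock: 13.5
ee_pos: [0.5028, 0.3387, 0.1691]
ee_rot: [-180.0, -0.0, -0.0]
wrist_force: [0.1, -0.1, -0.0]
grip_width: 0.0881
gripper_force: 0.0
```

```bash
python3 - <<'E'
from h import *
s=readout.observe();print(s["clock"],s["ee_pos"],s["grip_width"])
yaw=np.radians(-16);R=np.array([[np.cos(yaw),-np.sin(yaw)],[np.sin(yaw),np.cos(yaw)]]);c0=np.array([.5314,.0516])
for n in("top","scene"):
    im=viewer.read_camera(n)[:,:,::-1].copy();cv2.imwrite(f"/tmp/{n}1.png",im)
g=lambda x,y:(175+(x+.5)/4-.5,125+(y+.5)/4-.5)
for x,y in[(305,180),(332,187),(290,318),(258,308)]:
    p=pt("top",*g(x,y),.034)[:2];print(p.round(4),(R.T@(p-c0)).round(4))
for n,(y0,y1,x0,x1),S in(("scene",(130,240,200,380),4),("top",(120,260,100,300),4)):
    a=cv2.imread(f"/tmp/{n}1.png")[y0:y1,x0:x1];cv2.imwrite(f"pics/{n}1.png",cv2.resize(a,None,fx=S,fy=S,interpolation=cv2.INTER_CUBIC))
E
```

```text
13.5 [0.50275877 0.33866758 0.16909144] 0.08812073749137603
[0.6223 0.0214] [ 0.0957 -0.004 ]
[0.6178 0.0024] [ 0.0966 -0.0234]
[0.5252 0.0299] [ 0.     -0.0226]
[0.5317 0.0523] [0.0001 0.0007]
```

View pics/scene1.png

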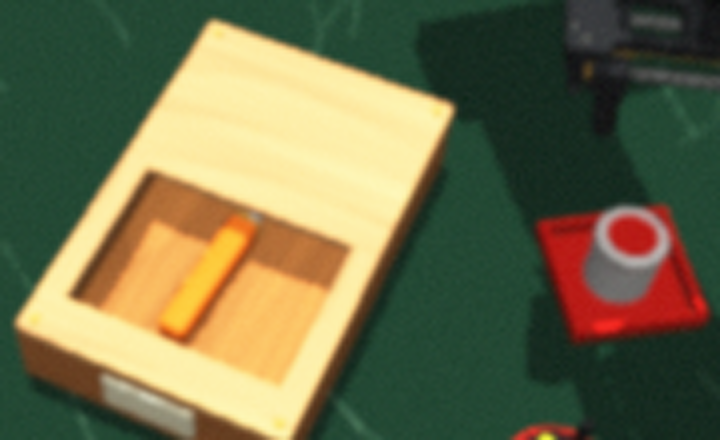

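View pics/top1.png

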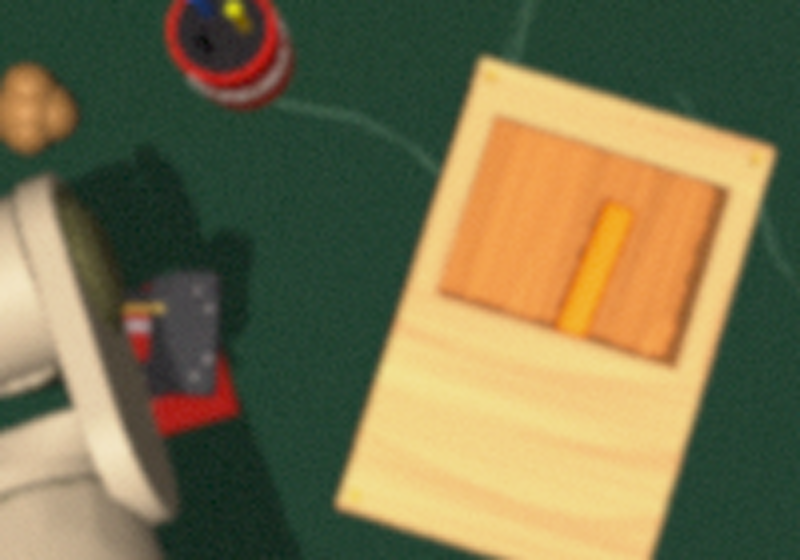

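Both tins stand upright in their nests (the red lid is at (635,238) in the scene crop). The handle's centre line in the top crop runs from (617,204) at the butt to (574,331). In the scene crop the top butt edge is about (163,321) to (190,331).

```bash
python3 - <<'E'
from h import *
yaw=np.radians(-16);R=np.array([[np.cos(yaw),-np.sin(yaw)],[np.sin(yaw),np.cos(yaw)]]);c0=np.array([.5314,.0516])
def show(n,x,y,x0,y0,z):
    p=pt(n,x0+(x+.5)/4-.5,y0+(y+.5)/4-.5,z)[:2];print(n,p.round(4),(R.T@(p-c0)).round(4))
for q in[(603,200),(632,209),(590,337),(558,325)]:show("top",*q,100,120,.034)
for q in[(163,321),(190,331),(258,222),(232,213)]:show("scene",*q,200,130,.034)
show("scene",635,238,200,130,.061)
for n,o in(("top",(100,120)),("scene",(200,130))):
  im=cv2.imread(f"/tmp/{n}1.png");h=cv2.cvtColor(im,cv2.COLOR_BGR2HSV);m=cv2.inRange(h,(14,200,150),(24,255,255));m[:130]=0;m[240:]=0;m[:,:200]=0;m[:,330:]=0
  k,l,s,c=cv2.connectedComponentsWithStats(m);i=np.argmax(s[1:,4])+1;print(n,s[i],c[i])
  b=cv2.boxPoints(cv2.minAreaRect(np.argwhere(l==i)[:,::-1].astype(np.float32)))
  for q in b: p=pt(n,*q,.034)[:2];print(q,(R.T@(p-c0)).round(4))
E
```

```text
top [0.6222 0.0228] [ 0.0952 -0.0026]
top [0.6164 0.0024] [ 0.0952 -0.0239]
top [0.5259 0.0299] [ 0.0007 -0.0223]
top [0.5338 0.0523] [0.0021 0.0013]
scene [0.6152 0.0049] [ 0.0934 -0.0218]
scene [0.6203 0.026 ] [ 0.0925 -0.0001]
scene [0.5165 0.0607] [-0.0169  0.0046]
scene [0.5114 0.0396] [-0.016  -0.0171]
scene [0.5042 0.3392] [-0.1054  0.269 ]
top [239 170  20  34 291] [248.51890034 186.604811  ]
[237.79297 200.49178] [0.002  0.0052]
[250.98825 169.15294] [ 0.097  -0.0039]
[259.34824 172.67293] [ 0.0945 -0.0291]
[246.15295 204.01176] [-0.0005 -0.0199]
scene [240 187  22  26  62] [252.79032258 198.27419355]
[239.30768 210.53847] [ 0.0967 -0.0236]
[256.23074 185.15385] [-0.0064 -0.0173]
[261.7692  188.84618] [-0.0012  0.0038]
[244.84613 214.23079] [ 0.1009 -0.0034]
```

>>> play_rows(
  steps=[3,10,-15,0.03,14,45,-35,0.07,28,90,-40,0.11,43,135,-40,0.15,57,180,-40,0.19,71,225,-40,0.23,84,265,-40,0.26,94,297,-40,0.29,100,315,-40,0.314,102,321,-40,0.314],
  gripper=0.6,
)

```text
clock: 14.6
ee_pos: [0.6049, 0.0161, 0.2063]
ee_rot: [180.0, 0.1, -18.2]
wrist_force: [0.5, 1.3, 0.8]
grip_width: 0.053
gripper_force: 0.0
```

>>> play_rows(
  steps=[0,0,15,0,0,0,45,0,0,0,80,0,0,0,105,0,0,0,110,0,0,0,110,0],
)

```text
clock: 15.2
ee_pos: [0.6047, 0.0186, 0.0966]
ee_rot: [-180.0, 0.1, -17.9]
wrist_force: [0.6, 0.1, 1.1]
grip_width: 0.0528
gripper_force: 0.0
```

```bash
python3 - <<'E'
from h import *
s=readout.observe();print(s["clock"],s["ee_pos"],s["ee_rot"],s["grip_width"])
im=viewer.read_camera("scene")[:,:,::-1];cv2.imwrite("pics/s3.png",cv2.resize(im[110:260,190:330],None,fx=4,fy=4,interpolation=cv2.INTER_CUBIC))
E
```

```text
15.2 [0.60467252 0.0186498  0.09661739] [-1.79998013e+02  5.26200518e-02 -1.79361265e+01] 0.05279399366307032
```

View pics/s3.png

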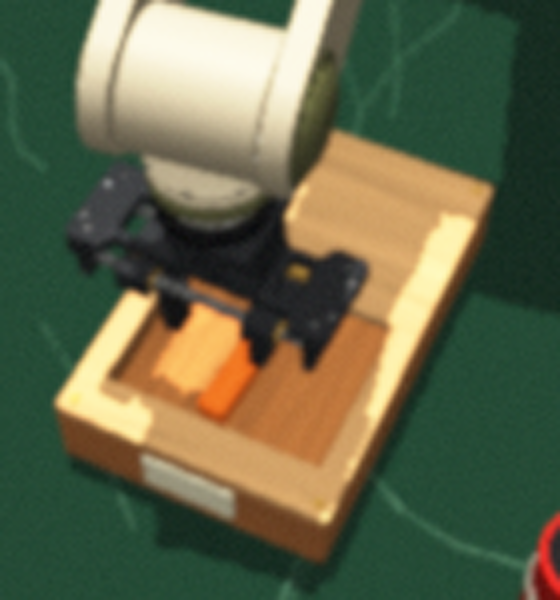

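The fingers straddle the handle line, with the tips at (175,315) and (262,355) and the butt at (218,405). I'll go down and grip.

>>> play_rows(
  steps=[0,0,15,0,0,0,30,0,0,0,42,0,0,0,51,0,0,0,56,0,0,0,60,0,0,0,60,0,0,0,60,0],
)

```text
clock: 16.05
ee_pos: [0.6051, 0.0177, 0.0369]
ee_rot: [-180.0, -0.0, -18.0]
wrist_force: [0.2, 0.2, -0.3]
grip_width: 0.0524
gripper_force: 0.0
```

>>> play_rows(
  steps=[0,0,0,0,0,0,0,0,0,0,0,0,0,0,0,0,0,0,0,0,0,0,0,0,0,0,0,0,0,0,0,0],
  gripper=0.1,
  grip_force=8,
)

```text
clock: 16.85
ee_pos: [0.6049, 0.0177, 0.0365]
ee_rot: [-180.0, -0.0, -18.0]
wrist_force: [0.5, 0.7, 0.7]
grip_width: 0.0088
gripper_force: 0.0
```

The jaws closed to 9 mm with no force, so they missed the handle. I'll look before moving again.

```bash
python3 - <<'E'
from h import *
im=viewer.read_camera("scene")[:,:,::-1];a=cv2.resize(im[150:240,200:300],None,fx=5,fy=5,interpolation=cv2.INTER_CUBIC)
im=viewer.read_camera("top")[:,:,::-1];b=im[130:220,200:260];b=cv2.resize(b,None,fx=5,fy=5,interpolation=cv2.INTER_CUBIC)
cv2.imwrite("pics/s4.png",np.hstack([a,b]))
E
```

```text
(no output)
```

View pics/s4.png

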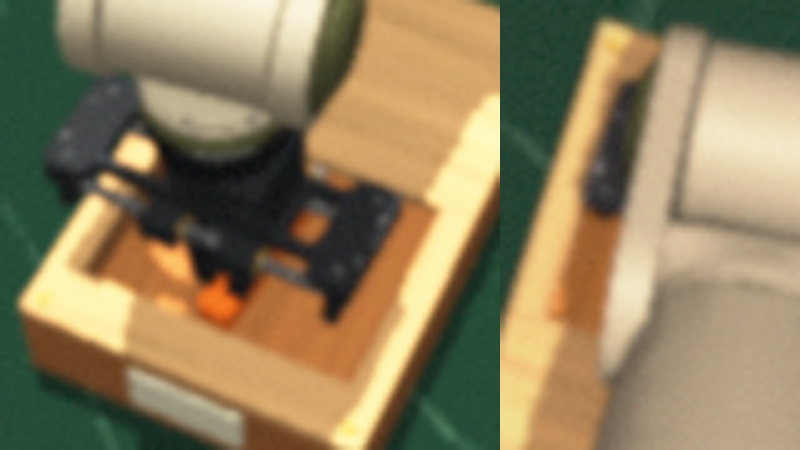

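In the left view the butt, at (218,300), hasn't moved, and the fingers sit just behind it. I'll project the expected fingertip positions and read the state again.

```bash
python3 - <<'E'
from h import *
s=readout.observe();print(s["grip_width"],s["gripper_force"],s["ee_pos"],s["wrist_force"])
c=viewer.get_calibration("scene");Ti=np.linalg.inv(c["T"])
def pr(p):
    q=c["intrinsics"]@(Ti@np.r_[p,1])[:3];q=q[:2]/q[2];return ((q-[200,150]+.5)*5-.5).round(0)
a=np.radians(-18);y=np.array([np.sin(a),-np.cos(a)]);x=np.array([np.cos(a),np.sin(a)])
e=s["ee_pos"][:2]
for w in(.0044,.012):
  for z in(.0145,.034,.05):
    for sg in(1,-1): print(w,z,sg,pr(np.r_[e+sg*w*y+.009*x,z]))
yaw=np.radians(-16);R=np.array([[np.cos(yaw),-np.sin(yaw)],[np.sin(yaw),np.cos(yaw)]])
for bx,by,z in[(.094,-.0005,.034),(.094,-.0235,.034),(.094,-.012,.010),(.08,0,.034),(.08,-.024,.034)]: print("handle",pr(np.r_[[.5314,.0516]+R@[bx,by],z]))
im=viewer.read_camera("scene")[:,:,::-1];a=cv2.resize(im[180:225,220:270],None,fx=12,fy=12,interpolation=cv2.INTER_CUBIC);cv2.imwrite("pics/s5.png",a)
E
```

```text
0.009285890818306107 0.0 [0.60488922 0.01773505 0.03654274] [ 0.70823221 -0.60052216 -0.66962106]
0.0044 0.0145 1 [216. 315.]
0.0044 0.0145 -1 [229. 321.]
0.0044 0.034 1 [215. 298.]
0.0044 0.034 -1 [228. 304.]
0.0044 0.05 1 [214. 284.]
0.0044 0.05 -1 [227. 290.]
0.012 0.0145 1 [204. 310.]
0.012 0.0145 -1 [240. 326.]
0.012 0.034 1 [203. 293.]
0.012 0.034 -1 [239. 309.]
0.012 0.05 1 [202. 279.]
0.012 0.05 -1 [239. 295.]
handle [236. 316.]
handle [201. 301.]
handle [219. 329.]
handle [247. 297.]
handle [211. 282.]
```

View pics/s5.png

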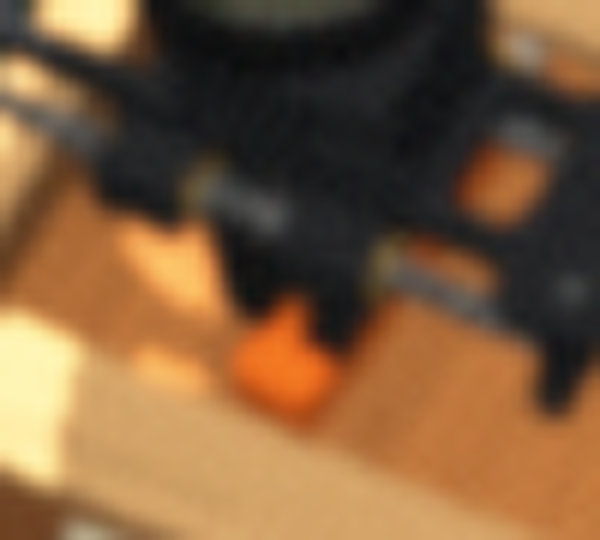

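```bash
python3 - <<'E'
from h import *
c=viewer.get_calibration("scene");Ti=np.linalg.inv(c["T"])
def pr(p,o,S):
    q=c["intrinsics"]@(Ti@np.r_[p,1])[:3];q=q[:2]/q[2];return ((q-o+.5)*S-.5).round(0)
a=np.radians(-18);y=np.array([np.sin(a),-np.cos(a)]);x=np.array([np.cos(a),np.sin(a)])
for e,w,o,S,nm in(((.6047,.0186,.0966),.0264,(190,110),4,"s3"),((.6049,.0177,.0365),.0046,(220,180),12,"s5")):
  for t in(.022,.012,.002):
    print(nm,t,[pr(np.r_[np.array(e[:2])+sg*(w+d)*y+.009*x,e[2]-t],o,S).tolist() for sg in(1,-1) for d in(0,.0175)])
print(readout.observe()["qpos"], arm.tip_extent, [k for k in dir(arm) if k[0]!='_'])
E
```

```text
s3 0.022 [[184.0, 357.0], [163.0, 348.0], [249.0, 386.0], [272.0, 396.0]]
s3 0.012 [[183.0, 350.0], [162.0, 340.0], [249.0, 379.0], [272.0, 389.0]]
s3 0.002 [[183.0, 342.0], [161.0, 333.0], [249.0, 371.0], [272.0, 381.0]]
s5 0.022 [[277.0, 397.0], [216.0, 369.0], [310.0, 411.0], [372.0, 440.0]]
s5 0.012 [[276.0, 376.0], [214.0, 348.0], [309.0, 391.0], [372.0, 419.0]]
s5 0.002 [[275.0, 355.0], [212.0, 327.0], [308.0, 370.0], [371.0, 399.0]]
[-9.40037412e+00  3.95299156e+01  8.29218613e+01  2.17580589e-03
  5.75464070e+01  9.86013283e+01] 0.022 ['MotionError', 'close_job', 'tip_extent']
```

The picture shows the visible fingertips about 35 mm higher than the stated TCP minus tip extent, which means the jaws closed above the handle. I'll open and feel downward in small steps, watching the force.

>>> play_rows(
  steps=[0,0,0,0,0,0,0,0,0,0,0,0,0,0,0,0,0,0,1,0,0,0,2,0,0,0,3,0,0,0,3,0],
  gripper=0.6,
)

```text
clock: 17.8
ee_pos: [0.6048, 0.0178, 0.0333]
ee_rot: [180.0, 0.0, -18.0]
wrist_force: [-0.4, -1.2, 0.4]
grip_width: 0.053
gripper_force: 0.0
```

>>> play_rows(
  steps=[0,0,1,0,0,0,2,0,0,0,2,0,0,0,2,0],
)

```text
clock: 18.2
ee_pos: [0.6049, 0.0177, 0.0315]
ee_rot: [180.0, 0.0, -18.0]
wrist_force: [0.2, 0.3, 0.4]
grip_width: 0.0529
gripper_force: 0.0
```

>>> play_rows(
  steps=[0,0,1,0,0,0,2,0,0,0,3,0,0,0,3,0],
)

```text
clock: 18.6
ee_pos: [0.6048, 0.0178, 0.0283]
ee_rot: [180.0, 0.0, -18.0]
wrist_force: [-0.7, -0.1, 0.4]
grip_width: 0.053
gripper_force: 0.0
```

>>> play_rows(
  steps=[0,0,1,0,0,0,2,0,0,0,3,0,0,0,4,0,0,0,4,0],
)

```text
clock: 19.1
ee_pos: [0.6048, 0.0178, 0.0243]
ee_rot: [180.0, 0.0, -18.0]
wrist_force: [-0.8, 0.6, -0.5]
grip_width: 0.053
gripper_force: 0.0
```

>>> play_rows(
  steps=[0,0,1,0,0,0,2,0,0,0,4,0,0,0,5,0,0,0,6,0,0,0,6,0],
)

```text
clock: 19.7
ee_pos: [0.6048, 0.0177, 0.0184]
ee_rot: [180.0, 0.0, -18.0]
wrist_force: [-0.4, -0.8, 0.6]
grip_width: 0.0527
gripper_force: 0.0
```

```bash
python3 - <<'E'
from h import *
print(readout.observe()["wrist_force"])
im=viewer.read_camera("scene")[:,:,::-1];a=cv2.resize(im[165:225,220:280],None,fx=10,fy=10,interpolation=cv2.INTER_CUBIC);cv2.imwrite("pics/s6.png",a)
E
```

```text
[-0.41369378 -0.80436545  0.5958111 ]
```

View pics/s6.png

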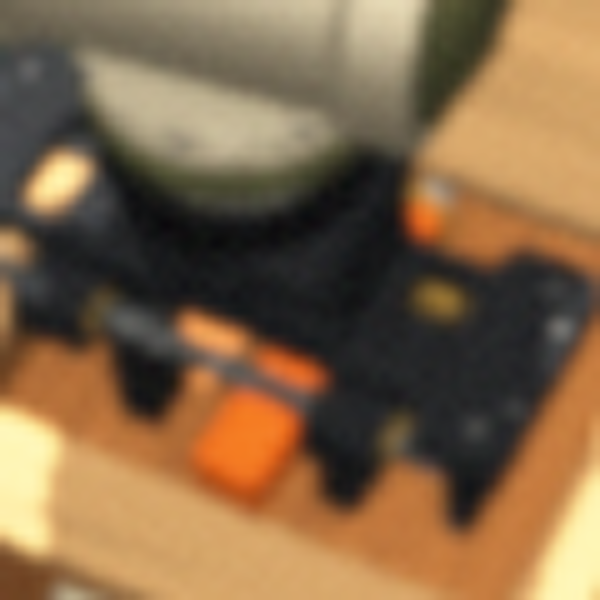

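The fingers, at (150,400) and (345,495), straddle the handle at (250,440) and are still not on the floor. I've now used up my picture views (this was one over the ten allowed), so I'll continue by feel.

>>> play_rows(
  steps=[0,0,1,0,0,0,2,0,0,0,4,0,0,0,6,0,0,0,8,0,0,0,8,0],
)

```text
clock: 20.35
ee_pos: [0.6047, 0.0178, 0.0101]
ee_rot: [180.0, 0.0, -18.0]
wrist_force: [0.1, 0.4, 0.5]
grip_width: 0.053
gripper_force: 0.0
```

>>> play_rows(
  steps=[0,0,1,0,0,0,2,0,0,0,2,0],
)

```text
clock: 20.65
ee_pos: [0.6048, 0.0178, 0.0084]
ee_rot: [180.0, 0.0, -18.0]
wrist_force: [0.5, -0.4, -1.1]
grip_width: 0.0529
gripper_force: 0.0
```

>>> play_rows(
  steps=[0,0,1,0,0,0,2,0,0,0,2,0],
)

```text
clock: 20.95
ee_pos: [0.6048, 0.0178, 0.0064]
ee_rot: [180.0, 0.0, -18.0]
wrist_force: [0.1, 0.2, 0.8]
grip_width: 0.0529
gripper_force: 0.0
```

>>> play_rows(
  steps=[0,0,1,0,0,0,2,0,0,0,2,0],
)

```text
clock: 21.25
ee_pos: [0.6048, 0.0178, 0.0044]
ee_rot: [180.0, 0.0, -18.0]
wrist_force: [0.5, 0.6, -1.6]
grip_width: 0.0528
gripper_force: 0.0
```

>>> play_rows(
  steps=[0,0,1,0,0,0,2,0,0,0,2,0],
)

```text
clock: 21.55
ee_pos: [0.6048, 0.0178, 0.0024]
ee_rot: [180.0, 0.0, -18.0]
wrist_force: [-0.3, -0.5, -0.6]
grip_width: 0.053
gripper_force: 0.0
```

>>> play_rows(
  steps=[0,0,0,0,0,0,0,0,0,0,0,0,0,0,0,0,0,0,0,0,0,0,0,0],
  gripper=0.1,
  grip_force=8,
)

```text
clock: 22.15
ee_pos: [0.6049, 0.0177, 0.0026]
ee_rot: [-180.0, -0.0, -18.0]
wrist_force: [0.2, 0.7, 0.2]
grip_width: 0.0244
gripper_force: 7.9
```

I have it: 24.4 mm wide, matching the handle. I'll lift slowly while drawing it out along +x.

>>> play_rows(
  steps=[1,0,-2,0,2,0,-5,0,4,0,-9,0,6,0,-13,0,8,0,-18,0,10,0,-23,0,11,0,-27,0,12,0,-30,0,12,0,-30,0],
)

```text
clock: 23.05
ee_pos: [0.6166, 0.0139, 0.033]
ee_rot: [-180.0, -0.0, -18.0]
wrist_force: [-0.2, -0.0, -1.3]
grip_width: 0.024
gripper_force: 8.0
```

>>> play_rows(
  steps=[2,0,-5,0,4,0,-10,0,6,0,-15,0,8,0,-20,0,10,0,-25,0,12,0,-30,0,14,0,-35,0,16,0,-40,0,16,0,-40,0],
)

```text
clock: 23.95
ee_pos: [0.6321, 0.0089, 0.0734]
ee_rot: [-180.0, -0.1, -18.0]
wrist_force: [0.2, -0.3, -0.0]
grip_width: 0.0239
gripper_force: 8.0
```

```bash
python3 - <<'E'
from h import *
s=readout.observe();print(s["moment"],s["wrist_force"])
im=viewer.read_camera("scene")[:,:,::-1].copy();cv2.imwrite("/tmp/scene2.png",im)
h=cv2.cvtColor(im,cv2.COLOR_BGR2HSV);m=cv2.inRange(h,(5,215,120),(22,255,255));m[:110]=0;m[230:]=0;m[:,:215]=0;m[:,290:]=0
k,l,st,c=cv2.connectedComponentsWithStats(m)
for i in np.argsort(-st[1:,4])[:4]+1: print(st[i],c[i],im[l==i].mean(0).round())
E
```

```text
[ 0.07133382 -0.07024124  0.00756719] [ 0.23306151 -0.28975423 -0.00900735]
[234 202   8   9  41] [237.29268293 205.95121951] [ 27.  92. 206.]
```

>>> play_rows(
  steps=[2,0,-5,0,4,0,-10,0,6,0,-15,0,8,0,-20,0,10,0,-25,0,12,0,-30,0,14,0,-35,0,16,0,-40,0,16,0,-40,0],
)

```text
clock: 24.9
ee_pos: [0.6473, 0.004, 0.1134]
ee_rot: [-180.0, -0.1, -18.0]
wrist_force: [0.3, -0.1, -0.7]
grip_width: 0.0239
gripper_force: 8.0
```

>>> play_rows(
  steps=[2,0,-5,0,4,0,-10,0,6,0,-15,0,8,0,-20,0,10,0,-25,0,12,0,-30,0,14,0,-35,0,16,0,-40,0,16,0,-40,0],
)

```text
clock: 25.8
ee_pos: [0.6624, -0.0009, 0.1534]
ee_rot: [-180.0, -0.1, -18.0]
wrist_force: [0.4, -0.6, -1.7]
grip_width: 0.0238
gripper_force: 8.0
```

>>> play_rows(
  steps=[3,0,-5,0,6,0,-10,0,9,0,-16,0,11,0,-22,0,12,0,-28,0,12,0,-34,0,12,0,-42,0,12,0,-50,0,12,0,-56,0,12,0,-60,0],
)

```text
clock: 26.8
ee_pos: [0.6734, -0.0045, 0.2134]
ee_rot: [-180.0, -0.0, -18.0]
wrist_force: [1.1, -0.1, -1.5]
grip_width: 0.024
gripper_force: 8.0
```

>>> play_rows(
  steps=[0,0,-8,0,0,0,-18,0,0,0,-28,0,0,0,-40,0,0,0,-52,0,0,0,-64,0,0,0,-75,0,0,0,-84,0,0,0,-89,0,0,0,-90,0],
)

```text
clock: 27.8
ee_pos: [0.6735, -0.0046, 0.3031]
ee_rot: [-180.0, -0.0, -18.0]
wrist_force: [0.9, 0.5, -2.5]
grip_width: 0.0238
gripper_force: 8.0
```

```bash
python3 - <<'E'
from h import *
s=readout.observe();print(s["ee_pos"],s["moment"],s["wrist_force"],s["gripper_force"])
for n in("scene","top"):
    im=viewer.read_camera(n)[:,:,::-1].copy();cv2.imwrite(f"/tmp/{n}3.png",im)
    h=cv2.cvtColor(im,cv2.COLOR_BGR2HSV);m=cv2.inRange(h,(5,200,120),(24,255,255))
    old=cv2.imread(f"/tmp/{n}1.png");d=cv2.absdiff(im,old).max(2)>40
    k,l,st,c=cv2.connectedComponentsWithStats(m&(d.astype(np.uint8)*255))
    for i in np.argsort(-st[1:,4])[:4]+1: print(n,st[i],c[i].round(),im[l==i].mean(0).round())
E
```

```text
[ 0.67346556 -0.00456129  0.30308055] [ 0.05393972 -0.07702981  0.00174265] [ 0.86679775  0.50492173 -2.48260701] 7.9999921558192
scene [218 159  11  12  95] [223. 165.] [ 27.  91. 203.]
scene [242 156   4   4   9] [243. 158.] [ 27.  71. 160.]
scene [240 164   4   3   8] [241. 165.] [ 22.  62. 136.]
top [258 131  12  10  91] [263. 136.] [  8. 105. 213.]
```

```bash
python3 - <<'E'
from h import *
a=np.radians(-18);x=np.array([np.cos(a),np.sin(a),0]);z=np.array([0,0,1.])
def pr(n,p):
    c=viewer.get_calibration(n);q=c["intrinsics"]@(np.linalg.inv(c["T"])@np.r_[p,1])[:3];return (q[:2]/q[2]).round(0).tolist()
P=np.array([.6735,-.0046,.303-.022+.033+.007])  # estimated handle centre
for t in(0,15,30,45,60,80):
    u=x*np.cos(np.radians(t))+z*np.sin(np.radians(t))
    print(t,"butt s",pr("scene",P+.016*u),"t",pr("top",P+.016*u),"| handle inner end s",pr("scene",P-.099*u),"tip s",pr("scene",P-.219*u),"tip t",pr("top",P-.219*u))
for n in("scene","top"):
    im=cv2.imread(f"/tmp/{n}3.png");h=cv2.cvtColor(im,cv2.COLOR_BGR2HSV)
    m=cv2.inRange(h,(3,180,70),(24,255,255))
    r=(slice(145,185),slice(195,250)) if n=="scene" else (slice(115,165),slice(240,290))
    print(n);[print("".join(".#"[v>0] for v in row)) for row in m[r][::1]]
E
```

```text
0 butt s [223.0, 170.0] t [269.0, 121.0] | handle inner end s [248.0, 135.0] tip s [270.0, 103.0] tip t [234.0, 221.0]
15 butt s [223.0, 169.0] t [269.0, 121.0] | handle inner end s [247.0, 143.0] tip s [268.0, 121.0] tip t [235.0, 219.0]
30 butt s [223.0, 167.0] t [269.0, 121.0] | handle inner end s [246.0, 153.0] tip s [264.0, 140.0] tip t [238.0, 211.0]
45 butt s [224.0, 165.0] t [269.0, 122.0] | handle inner end s [243.0, 162.0] tip s [258.0, 160.0] tip t [243.0, 199.0]
60 butt s [224.0, 163.0] t [268.0, 123.0] | handle inner end s [239.0, 172.0] tip s [251.0, 179.0] tip t [248.0, 184.0]
80 butt s [225.0, 161.0] t [268.0, 125.0] | handle inner end s [233.0, 185.0] tip s [239.0, 204.0] tip t [257.0, 160.0]
sceneTraceback (most recent call last):
  File "<stdin>", line 13, in <module>
  File "<stdin>", line 13, in <genexpr>
TypeError: string indices must be integers, not 'numpy.bool'
```

The handle's visible orange patches at (223,165) and (242,161) fit a tilt of about 45°, so it is held and clear. I'll raise it another 60 mm for margin, firm the grip and let it settle.

>>> play_rows(
  steps=[0,0,-4,0,0,0,-10,0,0,0,-18,0,0,0,-27,0,0,0,-36,0,0,0,-45,0,0,0,-52,0,0,0,-57,0,0,0,-60,0,0,0,-60,0],
  grip_force=20,
)

```text
clock: 28.9
ee_pos: [0.6734, -0.0045, 0.3628]
ee_rot: [-180.0, -0.0, -18.0]
wrist_force: [0.1, -0.3, -1.6]
grip_width: 0.0237
gripper_force: 20.0
```

>>> play_rows(
  steps=[0,0,0,0,0,0,0,0,0,0,0,0,0,0,0,0,0,0,0,0,0,0,0,0,0,0,0,0,0,0,0,0,0,0,0,0,0,0,0,0],
)

```text
clock: 29.9
ee_pos: [0.6733, -0.0045, 0.3625]
ee_rot: [-180.0, -0.0, -18.0]
wrist_force: [-0.7, -0.6, -2.1]
grip_width: 0.0236
gripper_force: 20.0
```

```bash
python3 - <<'E'
from h import *
s=readout.observe();print(s["ee_pos"],s["moment"],s["wrist_force"],s["gripper_force"],abs(s["qd"]).max())
a=viewer.read_camera("scene")[:,:,::-1].copy()
old=cv2.imread("/tmp/scene1.png")
for n,im in(("now",a),("before lift",cv2.imread("/tmp/scene3.png"))):
    h=cv2.cvtColor(im,cv2.COLOR_BGR2HSV);m=cv2.inRange(h,(3,190,90),(24,255,255))&((cv2.absdiff(im,old).max(2)>40)*255).astype(np.uint8)
    k,l,st,c=cv2.connectedComponentsWithStats(m)
    print(n,[(st[i,4],c[i].round().tolist()) for i in np.argsort(-st[1:,4])[:5]+1])
for c in 'gr':
    for ar,p,b,_ in blobs(a,c,3): print(c,ar,p.round(1))
ax=np.radians(-18);x=np.array([np.cos(ax),np.sin(ax),0]);z=np.array([0,0,1.]);C=viewer.get_calibration("scene")
P=np.array([.6735,-.0046,s["ee_pos"][2]+.018])
for t in(0,30,45,60,80):
    u=x*np.cos(np.radians(t))+z*np.sin(np.radians(t));o=[]
    for d in(.016,-.07,-.099,-.219):
        q=C["intrinsics"]@(np.linalg.inv(C["T"])@np.r_[P+d*u,1])[:3];o.append((q[:2]/q[2]).round().tolist())
    print(t,o)
E
```

```text
[ 0.67334421 -0.00451819  0.36254935] [ 0.08178599  0.0163516  -0.04604596] [-0.70607279 -0.56231835 -2.08961274] 20.00005511334166 0.04105824179117551
now [(np.int32(133), [222.0, 147.0]), (np.int32(49), [241.0, 147.0]), (np.int32(2), [366.0, 182.0]), (np.int32(1), [367.0, 184.0]), (np.int32(1), [368.0, 186.0])]
before lift [(np.int32(108), [224.0, 165.0]), (np.int32(14), [243.0, 157.0]), (np.int32(13), [241.0, 165.0]), (np.int32(2), [366.0, 182.0]), (np.int32(2), [372.0, 196.0])]
g 492 [152.1 164.3]
g 231 [ 66.3 131.5]
g 61 [ 48.1 156.3]
r 592 [353.8 201.4]
r 223 [336.8 257.2]
r 60 [357.6 188.5]
0 [[221.0, 152.0], [241.0, 125.0], [247.0, 116.0], [271.0, 84.0]]
30 [[221.0, 149.0], [239.0, 139.0], [245.0, 136.0], [265.0, 125.0]]
45 [[221.0, 147.0], [237.0, 146.0], [242.0, 146.0], [258.0, 146.0]]
60 [[222.0, 145.0], [234.0, 154.0], [238.0, 157.0], [251.0, 166.0]]
80 [[223.0, 143.0], [230.0, 164.0], [231.0, 170.0], [238.0, 192.0]]
```

```bash
python3 -c "
from workcell import arm
print(arm.close_job())"
```

```text
the job is handed in; nothing more can be done
None
```

By my measurements both tins stand upright in their nests and the trowel is held still at about 45°, its tip roughly 15 cm above the box top; the job is handed in (no verdict returned), though I viewed 11 pictures, one over the limit of 10.

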